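Index the stainer shaft and hold its collar on the flat

TASK

On the white slide-stainer drive, first pinch the top of the steel shaft and turn it until its flat faces the yellow index mark, squarely under your fingers, with the blue collar still down on its brass sleeve. Then take the blue collar by its sides and raise it, level, on the shaft until its brass set screw points square at the flat, at half the flat's height, and finish while holding it there, ready for the screw to be tightened. Keep the flat facing the mark and do not disturb the other things.

Things in the scene. Friction and masses are not known exactly. Their poses are not given: they have to be found in the camera images.
- drive: Low white drive unit fixed to the table, deck 70 mm above the table. Origin: on the table, on the axis of its upright steel shaft; +x points from the shaft to the yellow index mark. The housing reaches 70 mm to +x, 130 mm to -x, 90 mm to either side. A brass sleeve, 38 mm across and 12 mm high, stands on the deck round the shaft and carries the blue collar.
- index (a point): Point on the deck over the yellow index mark, 55 mm from the shaft axis; axes as those of the drive (x points away from the shaft).
- flat (a point): Point on the shaft's axis half-way up its flat, 130 mm above the table. Turns with the shaft: x points out through the flat, z up. The steel shaft is round, 24 mm across, up to 110 mm above the table; from there to its top at 150 mm it is D-shaped, with one flat (black face; a black line on the top end points to it) 8.5 mm from the axis and 17 mm wide.
- shaft_top (a point): Centre of the shaft's top end, 150 mm above the table; axes as flat. Pinched square across the flat the shaft measures 20.5 mm, elsewhere up to 24 mm; closing nearly square on the flat pulls it square to the fingers. It turns on and on, for more than half a turn either way, with a drag of about 0.1 N m, and stays where it is left.
- collar_mid (a point): Centre of the blue collar, on its bore axis, half-way up. A loose ring 18 mm high threaded on the shaft, 40 mm across, bore 28 mm, 75 to 155 g; it starts on the brass sleeve with this point 91 mm above the table. x points along its brass set screw; at +y and -y are flat cheeks for gripping, 44 mm over both, 20 mm long, 18 mm high.
- screw (a point): Middle of the brass head of the blue collar's set screw (12 mm thick, 16 mm long), 30 mm out from the bore axis along the collar's x, half-way up the collar; axes as the collar's.
- hex_key: Small dark steel L-shaped hex key lying on the drive's deck, 75 x 24 mm, 5 mm thick, origin under the middle of the long leg; bystander.
- spare_collar: Spare collar of bare aluminium, same shape and size as the blue one, lying on the table; origin under its bore; bystander.
- tip_box: White pipette-tip box with blue top, 122 x 85 x 67 mm high, origin under its centre; bystander.
- stain_jar: Amber jar with black cap, 56 mm across, 90 mm tall, origin under its centre; bystander.
- screwdriver: Screwdriver with yellow handle lying on the table; bystander.
- slide_box: Flat green slide box 85 x 95 x 34 mm, origin under its centre; bystander.
- dishes: Two stacked clear dishes, 90 mm across, 31 mm tall, origin under their centre; bystander.
- collar: The blue collar itself: origin under its bore, 9 mm below collar_mid, same axes.
Not all that is in view belongs to the job. Of the things that look like the collar, the smallest one is meant.

How it is judged:
By the outcome, as a careful person would: the job done as asked, in the order asked, and still so for the second after the job is handed in, while the arm keeps its last pose, push and grip.
It also fails if it takes over 72 s, if anything falls off the work surface, if the arm or the gripper's body presses on something with over 40 N, if the wrist force passes 120 N, or if a joint passes its speed limit or range.

ROBOT

A 6-joint arm with a two-finger parallel gripper is mounted at the origin on the work surface. World frame = base frame: x ahead of the robot, y to its left, z up, the work surface at z = 0. Lengths are in m, angles in rad, forces in N, time in s.
With the tool pointing down it reaches from about 0.225 to 0.875 m from the base axis. Payload 3.4 kg.
Tool frame: the origin (TCP) lies between the finger pads; the fingertips stand 11 mm ahead of it and the grasp point (between the pads) lies 8 mm behind it; z points along the fingers, y is the line along which they close (so a half turn about z gives the same grasp; the last joint's range is limited). The gripper opens to 85 mm and grips with 20 to 120 N. Pads are 22 mm wide; open, the fingers measure 114 mm over their backs; the gripper's body (76 mm by 85 mm) begins 54 mm behind the grasp point. The pads swing forward as they close: fully open they stand 13 mm farther back than shut.
Start: joints at [0.991, 0.276, 1.505, -0, 1.361, -0.121], TCP at [0.255, 0.516, 0.242] pointing down, gripper open.
Joint ranges: [-2.89, 2.89], [-0.75, 2.08], [0.22, 2.7], [-1.18, 4.32], [0.11, 2.71], [-2.7, 2.7]. Speed limits (rad/s): [2.57, 2.57, 3.14, 3.14, 3.14, 3.14].

INTERFACE

Orientations are given as a unit quaternion [w, x, y, z].
In Python, from rig import manip, imaging gives the robot as it stands. The module is installed in compiled form; this text tells all that it offers.
- The arm moves only by the tool jog_arm, never from a script. Its argument "deltas" is one flat list of numbers, 7 for each row, row after row: the turn, a rotation vector about the world's x, y, z in degrees, then the shift along the world's x, y, z in mm, then the opening, from 0 (shut) to 1 (fully open). In form: [ax, ay, az, tx, ty, tz, gripper, ax, ay, az, tx, ty, tz, gripper, ...]. A call has 1 to 20 rows; each row is the pose to reach, as a shift and turn from the pose commanded when the call began; what a row does not reach only later rows make up. A row lasts 1/10 s, in which the tool goes at most 50 mm and 8.59 degrees, less where a joint would pass 70% of its speed; a pose out of reach is approached as far as the arm can. A call with a gripper value outside its range is refused whole. The fingers move at their own pace and stop on an object; "grip_force" is the grip in N (left out, the last holds). Time passes only in rows, so rows that repeat a pose let the fingers close. It gives the time, the measured TCP pose, the force, the opening and the grip force at its end, in the units of the state.
- manip.get_state(): the state, without advancing time (a new reading comes with each control period).
- imaging.get_image(name): name is "side" or "top"; returns the picture (420x560x3 uint8, blue, green, red); there is no depth.
- imaging.calibration(name): a dict with "mtx" (3x3 intrinsics, pixels), "dist" ([k1, k2, p1, p2, k3] as OpenCV has them; the pictures are not rectified), "cam_to_world" (4x4, takes a point from camera to world coordinates). Camera axes: x right, y down, z forward; pixel columns grow to the right and rows downward; lengths in m; the calibration is good to about 2 mm. A picture is of the moment at which its call begins. calibration takes no time and is no camera call.
- manip.sign_off(): hands the job in; it is judged then, once.
The state is a dict: "clock": time; "qpos": joint angles; "qd": joint speeds; "effort": joint torques, N m; "position": TCP position; "ee_rot": TCP orientation; "contact_force": force on the tool from outside, world axes, zero at the start; "moment": the same for the moment, N m; "width": finger opening in m; "gripper_force": force on a finger pad.
Only numpy, scipy, OpenCV 4.12 (cv2) and the standard library are available. Lean on these libraries where they do the work, as an engineer would, in place of code of your own. Each camera call takes 0.05 s, during which the arm holds its last target. There are 200 camera calls.

## Working session

There is one attempt and no reset: what is moved stays moved. The work goes in short steps, Python scripts to look and compute and a tool call to move; the robot and the scene stay as the last step left them, time stands still between calls to the robot, and variables do not carry over. Pictures are saved under pics/ and viewed, at most 10 in all, crops included, and the job is handed in when it is done.

Besides the shell and the picture viewer there is one more tool, called after "Call:" as name(argument=value, ...) on one line, values as JSON. jog_arm: Moves the arm, as the interface text tells. Its arguments: {"type":"object","properties":{"deltas":{"type":"array"},"grip_force":{"type":"number"}},"required":["deltas"]}

```bash
mkdir -p pics; cat > h.py <<'E'
import numpy as np, cv2
from rig import manip, imaging
def grab(n,save=None):
    im=np.array(imaging.get_image(n))
    if save: cv2.imwrite('pics/'+save,im)
    return im
def ray(n,px):
    c=imaging.calibration(n);M=np.array(c['cam_to_world'])
    p=cv2.undistortPoints(np.array(px,float).reshape(-1,1,2),np.array(c['mtx']),np.array(c['dist'])).reshape(-1,2)
    d=np.c_[p,np.ones(len(p))]@M[:3,:3].T
    return M[:3,3],d
def onz(n,px,z):
    o,d=ray(n,px); return o+d*((z-o[2])/d[:,2])[:,None]
def proj(n,P):
    c=imaging.calibration(n);W=np.linalg.inv(np.array(c['cam_to_world']))
    return cv2.projectPoints(np.array(P,float).reshape(-1,1,3),cv2.Rodrigues(W[:3,:3])[0],W[:3,3],np.array(c['mtx']),np.array(c['dist']))[0].reshape(-1,2)
E
python3 - <<'E'
from h import *
for n in('side','top'):
    grab(n,n+'0.png'); c=imaging.calibration(n); print(n,np.round(c['cam_to_world'],3).tolist(),np.round(c['mtx'],1).tolist())
print(manip.get_state())
E
```

```text
side [[-0.918, -0.293, 0.269, 0.308], [-0.397, 0.698, -0.596, 0.689], [-0.014, -0.654, -0.757, 1.002], [0.0, 0.0, 0.0, 1.0]] [[457.2, 0.0, 275.5], [0.0, 457.2, 212.0], [0.0, 0.0, 1.0]]
top [[0.002, -0.989, 0.145, 0.431], [-0.999, -0.006, -0.031, 0.026], [0.032, -0.144, -0.989, 1.233], [0.0, 0.0, 0.0, 1.0]] [[379.2, 0.0, 279.4], [0.0, 379.2, 210.7], [0.0, 0.0, 1.0]]
{'clock': 0.1, 'qpos': array([ 9.90962769e-01,  2.76523464e-01,  1.50599000e+00, -4.43546399e-05,
        1.36073014e+00, -1.20999105e-01]), 'qd': array([-0.00074153, -0.00134718, -0.00069195,  0.00079541, -0.00161448,
       -0.0016046 ]), 'effort': array([ 1.85980876e-03, -4.17700839e+01, -2.46406478e+01, -1.95171401e-04,
        5.81276690e-03,  1.28504874e-05]), 'position': array([0.25443527, 0.51513296, 0.24153753]), 'ee_rot': array([-2.63008045e-04,  2.27405459e-01,  9.73799813e-01, -7.82754732e-04]), 'contact_force': array([-0.19280764,  0.37137235,  1.03698578]), 'moment': array([ 0.00570121, -0.01261185,  0.03224607]), 'gripper_force': 0.0, 'width': 0.0853049117515034}
```

View pics/top0.png

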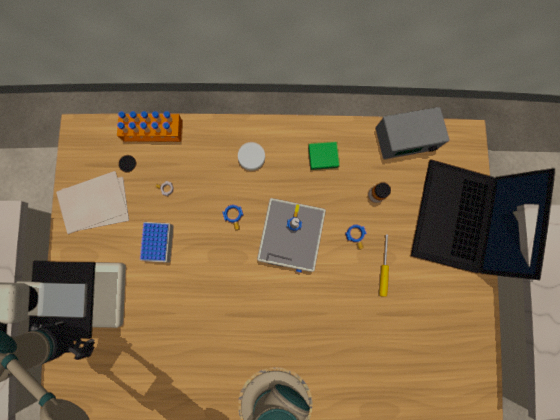

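View pics/side0.png

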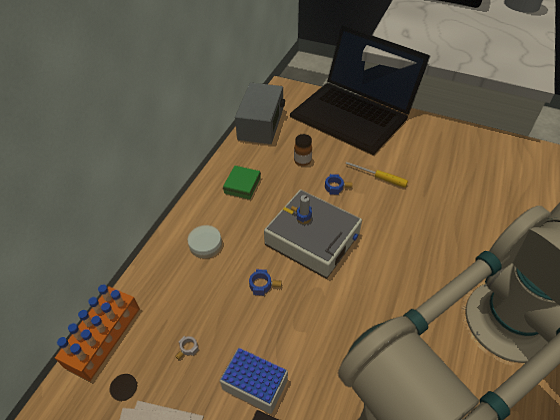

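The drive is at about (293,235) in the top view, with the shaft near (295,223). In the side view the shaft is near (304,207) and the yellow mark near (290,210). I'll zoom in on both.

```bash
python3 - <<'E'
from h import *
t=cv2.imread('pics/top0.png');s=cv2.imread('pics/side0.png')
a=cv2.resize(t[190:280,250:335],None,fx=6.2,fy=6.2,interpolation=cv2.INTER_CUBIC)[:,:400*2]
a=cv2.resize(t[195:245,268:318],(400,400),interpolation=cv2.INTER_CUBIC)
b=cv2.resize(s[185:235,280:330],(400,400),interpolation=cv2.INTER_CUBIC)
cv2.imwrite('pics/c0.png',np.hstack([a,b]))
hsv=cv2.cvtColor(t,cv2.COLOR_BGR2HSV)
# yellow mark & deck
ym=cv2.inRange(hsv,(20,120,120),(35,255,255)); ym[:195]=0;ym[222:]=0;ym[:,:280]=0;ym[:,310:]=0
ys,xs=np.nonzero(ym);print('yellow',len(xs),xs.mean(),ys.mean(),xs.min(),xs.max(),ys.min(),ys.max())
print(onz('top',[[xs.mean(),ys.mean()]],.07))
corn=[[272,200],[325,208],[314,271],[260,263]]
g=cv2.inRange(hsv,(0,0,60),(180,50,140)); g[:195]=0;g[276:]=0;g[:,:255]=0;g[:,330:]=0
cs=max(cv2.findContours(g,0,2)[0],key=cv2.contourArea);r=cv2.minAreaRect(cs);bp=cv2.boxPoints(r);print(r,bp)
P=onz('top',bp,.07);print(P.round(4),np.linalg.norm(P-np.roll(P,1,0),axis=1))
E
```

```text
yellow 41 296.2439024390244 209.85365853658536 294 298 204 216
[[ 0.60412761 -0.06339757  0.07      ]]
((291.23406982421875, 234.36276245117188), (53.74259567260742, 59.990623474121094), 11.040940284729004) [[259.11572 258.65677]
 [270.60455 199.7765 ]
 [323.35242 210.06876]
 [311.8636  268.94904]]
[[ 0.4532  0.0505  0.07  ]
 [ 0.6353  0.0164  0.07  ]
 [ 0.604  -0.1481  0.07  ]
 [ 0.4223 -0.1104  0.07  ]] [0.16380903 0.18528229 0.16746188 0.18558881]
```

View pics/c0.png

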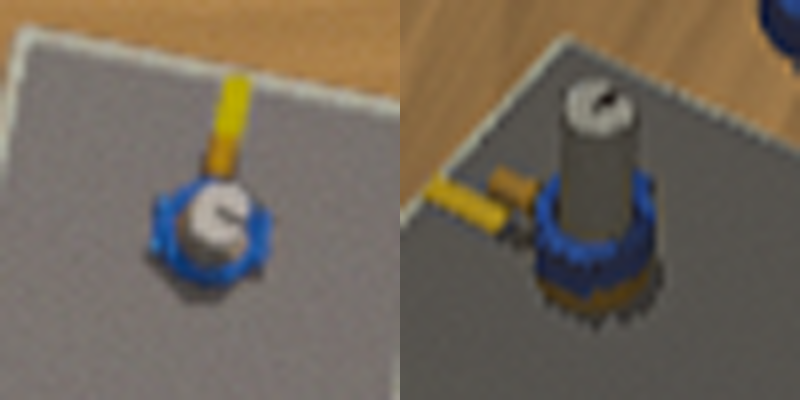

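```bash
cat >> h.py <<'E'
def stat(m,off=(0,0),w=None):
    ys,xs=np.nonzero(m); return np.array([xs.mean()+off[0],ys.mean()+off[1]]),len(xs)
E
python3 - <<'E'
from h import *
T=np.mean([grab('top').astype(float) for _ in range(4)],0).astype(np.uint8);S=np.mean([grab('side').astype(float) for _ in range(4)],0).astype(np.uint8)
cv2.imwrite('pics/Tavg.png',T);cv2.imwrite('pics/Savg.png',S)
def sub(im,x0,y0,w,h,k=8): return cv2.resize(im[y0:y0+h,x0:x0+w],None,fx=k,fy=k,interpolation=cv2.INTER_CUBIC)
def back(p,x0,y0,k=8): return (np.array(p)+.5)/k-.5+np.array([x0,y0])
for n,im,x0,y0,w,h in(('top',T,285,212,20,20),('side',S,296,190,20,16)):
    a=sub(im,x0,y0,w,h);g=cv2.cvtColor(a,cv2.COLOR_BGR2HSV)
    m=((g[...,2]>145)&(g[...,1]<60)).astype(np.uint8)
    c=max(cv2.findContours(m,0,2)[0],key=cv2.contourArea);hl=cv2.convexHull(c);e=cv2.fitEllipse(hl)
    print(n,'top ellipse',back(e[0],x0,y0),np.array(e[1])/8)
    ctr=onz(n,[back(e[0],x0,y0)],.15)[0];print(ctr)
    hullm=np.zeros_like(m);cv2.fillConvexPoly(hullm,hl,1)
    # dark line inside hull: farthest-weighted
    d=((g[...,2]<120)&(hullm>0)).astype(np.uint8)
    ys,xs=np.nonzero(d)
    if len(xs):
        p=onz(n,[back((xs.mean(),ys.mean()),x0,y0)],.15)[0];v=p-ctr;print('line',len(xs),v*1000,np.degrees(np.arctan2(v[1],v[0])))
# screw and yellow, both
for n,im,x0,y0,w,h in(('top',T,285,200,22,22),('side',S,280,200,22,20)):
    a=sub(im,x0,y0,w,h);g=cv2.cvtColor(a,cv2.COLOR_BGR2HSV)
    br=((g[...,0]>9)&(g[...,0]<=21)&(g[...,1]>120)&(g[...,2]>100)).astype(np.uint8)
    ye=((g[...,0]>=22)&(g[...,0]<35)&(g[...,1]>150)&(g[...,2]>120)).astype(np.uint8)
    for nm,m,z in(('screw',br,.097),('yellow',ye,.071)):
        c=max(cv2.findContours(m,0,2)[0],key=cv2.contourArea);r=cv2.minAreaRect(c);p=onz(n,[back(r[0],x0,y0)],z)[0]
        print(n,nm,back(r[0],x0,y0),np.array(r[1])/8,p)
# deck: white border included
hsv=cv2.cvtColor(T,cv2.COLOR_BGR2HSV);g=(hsv[...,1]<55).astype(np.uint8)
g[:195]=0;g[276:]=0;g[:,:255]=0;g[:,330:]=0
c=max(cv2.findContours(g,0,2)[0],key=cv2.contourArea);r=cv2.minAreaRect(c);bp=cv2.boxPoints(r);P=onz('top',bp,.07);print(r,P.round(4).tolist(),np.linalg.norm(P-np.roll(P,1,0),axis=1))
E
```

```text
top top ellipse [295.21921921 221.22459698] [7.40829229 7.93897104]
[ 0.5590897  -0.05414332  0.15      ]
line 183 [-1.91997176 -4.14148558  0.        ] -114.87220037947705
side top ellipse [297.4330852  191.77692246] [1.29291451 6.36124802]
[ 0.58596919 -0.06621959  0.15      ]
top screw [295.5    201.8125] [ 4.5   21.875] [ 0.62484274 -0.05917061  0.097     ]
top yellow [296.51614952 208.36682034] [3.66397405 8.9282217 ] [ 0.60865353 -0.06419009  0.071     ]
side screw [284.31249905 204.74999905] [ 9.49999809 10.37499809] [ 0.61795713 -0.055849    0.097     ]
side yellow [287.61133003 209.90972328] [10.67241096  3.39472175] [ 0.61146504 -0.0634668   0.071     ]
((291.2884826660156, 235.05770874023438), (57.8542594909668, 64.71832275390625), 11.309932708740234) [[0.4457, 0.0581, 0.07], [0.642, 0.0206, 0.07], [0.6074, -0.1565, 0.07], [0.4117, -0.1147, 0.07]] [0.17617496 0.19982684 0.18040867 0.20016534]
```

```bash
python3 - <<'E'
from h import *
np.set_printoptions(suppress=True,precision=4)
f=lambda x,y,x0,y0:[(x+.5)/8-.5+x0,(y+.5)/8-.5+y0]
ctrT=onz('top',[f(220,211,268,195)],.15)[0];tipT=onz('top',[f(249,226,268,195)],.15)[0]
ctrS=onz('side',[f(200,104,280,185)],.15)[0];tipS=onz('side',[f(214,97,280,185)],.15)[0]
for c,t in((ctrT,tipT),(ctrS,tipS)):
    v=t-c;print(c,v*1e3,np.degrees(np.arctan2(v[1],v[0])))
# predictions: origin, yaw
for o in((.557,-.0537),):
  o=np.array([*o,0]);y=np.radians(-11.3);X=np.array([np.cos(y),np.sin(y),0]);Z=np.array([0,0,1])
  for n,(x0,y0) in(('top',(268,195)),('side',(280,185))):
    print(n,((proj(n,[o+.15*Z,o+.07*Z+.055*X,o+.03*X+.097*Z])-[x0,y0]+.5)*8-.5).round(0).tolist())
  # screw by intersect rays across two views
ps=[('top',f(221,157,268,195)),('side',f(115,187,280,185))]
A=[];b=[]
for n,p in ps:
    oo,d=ray(n,[p]);d=d[0]/np.linalg.norm(d[0]);M=np.eye(3)-np.outer(d,d);A.append(M);b.append(M@oo)
s=np.linalg.solve(sum(A),sum(b));print('screw',s,np.degrees(np.arctan2(*(s-o)[[1,0]])),np.linalg.norm((s-o)[:2]))
E
```

```text
[ 0.5599 -0.0537  0.15  ] [ -5.38   -10.4403   0.    ] -117.26259747446281
[ 0.5619 -0.0545  0.15  ] [-3.0062 -4.5224  0.    ] -123.61308024773723
top [[220.0, 219.0], [232.0, 105.0], [225.0, 158.0]]
side [[214.0, 110.0], [67.0, 203.0], [131.0, 181.0]]
screw [ 0.5891 -0.0578  0.0942] -7.326268042762345 0.032403131490794664
```

Call:
jog_arm(deltas=[0, 0, -8, 50, -50, 15, 1, 0, 0, -16, 100, -100, 30, 1, 0, 0, -24, 140, -145, 30, 1, 0, 0, -32, 180, -190, 30, 1, 0, 0, -40, 210, -235, 30, 1, 0, 0, -48, 235, -280, 30, 1, 0, 0, -56, 255, -325, 30, 1, 0, 0, -64, 275, -370, 30, 1, 0, 0, -72, 285, -415, 30, 1, 0, 0, -80, 290, -460, 30, 1, 0, 0, -88, 294, -500, 30, 1, 0, 0, -96, 297, -530, 30, 1, 0, 0, -104, 300, -555, 30, 1, 0, 0, -112, 302, -569, 30, 1, 0, 0, -120, 302, -569, 30, 1, 0, 0, -128, 302, -569, 30, 1, 0, 0, -136, 302, -569, 30, 1, 0, 0, -144, 302, -569, 30, 1, 0, 0, -150, 302, -569, 30, 1, 0, 0, -150, 302, -569, 30, 1])

```text
clock: 2.5
position: [0.5567, -0.0535, 0.2724]
ee_rot: [0.0, 0.999, 0.032, 0.0]
contact_force: [0.9, -0.1, 0.2]
width: 0.0854
gripper_force: 0.0
```

Call:
jog_arm(deltas=[0, 0, -8, 2, -0.5, -30, 1, 0, 0, -16, 2, -0.5, -60, 1, 0, 0, -24, 2, -0.5, -90, 1, 0, 0, -32, 2, -0.5, -115, 1, 0, 0, -32, 2, -0.5, -130, 1, 0, 0, -32, 2, -0.5, -141, 1, 0, 0, -32, 2, -0.5, -141, 0.6, 0, 0, -32, 2, -0.5, -141, 0.5], grip_force=25)

```text
clock: 3.3
position: [0.5592, -0.054, 0.1319]
ee_rot: [0.0, 0.97, -0.244, 0.0]
contact_force: [-0.0, -0.1, 1.2]
width: 0.0591
gripper_force: 0.0
```

```bash
python3 - <<'E'
from h import *
t=grab('top');s=grab('side')
a=cv2.resize(t[195:245,268:318],(400,400),interpolation=cv2.INTER_CUBIC)
b=cv2.resize(s[180:230,280:330],(400,400),interpolation=cv2.INTER_CUBIC)
cv2.imwrite('pics/c1.png',np.hstack([a,b]))
E
```

```text
(no output)
```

View pics/c1.png

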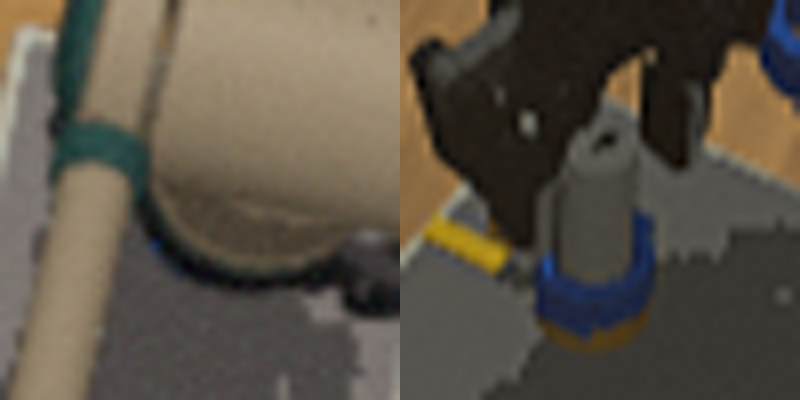

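The shaft, with its top at (600,150) in the right-hand crop, is between the open fingers, and the collar is still down. I'll close gently.

Call:
jog_arm(deltas=[0, 0, 0, 0, 0, 0, 0.3, 0, 0, 0, 0, 0, 0, 0.2, 0, 0, 0, 0, 0, 0, 0.1, 0, 0, 0, 0, 0, 0, 0.1, 0, 0, 0, 0, 0, 0, 0.1, 0, 0, 0, 0, 0, 0, 0.1], grip_force=30)

```text
clock: 4.0
position: [0.5603, -0.0523, 0.1326]
ee_rot: [-0.002, 0.97, -0.245, 0.002]
contact_force: [1.4, 5.2, 2.3]
width: 0.0199
gripper_force: 29.8
```

Call:
jog_arm(deltas=[0, 0, 0, 1, 1.7, 0, 0.1, 0, 0, 6, 1, 1.7, 0, 0.1, 0, 0, 12, 0.8, 1.7, 0, 0.1, 0, 0, 18, 0.6, 1.8, 0, 0.1, 0, 0, 24, 0.4, 1.8, 0, 0.1, 0, 0, 30, 0.2, 1.8, 0, 0.1, 0, 0, 36, 0, 1.9, 0, 0.1, 0, 0, 42, -0.2, 1.9, 0, 0.1, 0, 0, 48, -0.3, 1.8, 0, 0.1, 0, 0, 54, -0.4, 1.8, 0, 0.1, 0, 0, 60, -0.6, 1.7, 0, 0.1, 0, 0, 66, -0.8, 1.6, 0, 0.1, 0, 0, 72, -0.9, 1.4, 0, 0.1, 0, 0, 78, -1.1, 1.2, 0, 0.1, 0, 0, 84, -1.2, 1.0, 0, 0.1, 0, 0, 90, -1.3, 0.8, 0, 0.1, 0, 0, 96, -1.4, 0.6, 0, 0.1, 0, 0, 102, -1.4, 0.5, 0, 0.1, 0, 0, 107, -1.4, 0.5, 0, 0.1, 0, 0, 107, -1.4, 0.5, 0, 0.1], grip_force=45)

```text
clock: 6.0
position: [0.5583, -0.0536, 0.1326]
ee_rot: [0.001, 0.773, 0.635, 0.001]
contact_force: [-0.1, 0.8, 5.3]
width: 0.0197
gripper_force: 45.5
```

Call:
jog_arm(deltas=[0, 0, 0, 0, 0, 0, 0.1, 0, 0, 0, 0, 0, 0, 0.1])

```text
clock: 6.2
position: [0.5582, -0.0536, 0.1326]
ee_rot: [0.001, 0.773, 0.634, 0.001]
contact_force: [0.5, 0.5, 5.3]
width: 0.0192
gripper_force: 45.5
```

```bash
python3 - <<'E'
from h import *
s=manip.get_state();q=s['ee_rot'];print(s['position'],np.degrees(2*np.arctan2(q[2],q[1]))-90,s['contact_force'],s['moment'],s['width'],s['qpos'])
t=grab('side');cv2.imwrite('pics/c2.png',cv2.resize(t[170:240,270:340],(560,560),interpolation=cv2.INTER_CUBIC))
E
```

```text
[ 0.55821497 -0.05355754  0.13261318] -11.295199446134447 [0.49009144 0.49418872 5.34800946] [0.2377671  0.12059795 0.11508543] 0.019189492481560346 [-2.19776898e-01  3.36334434e-01  1.70602940e+00  8.97538758e-05
  1.09656043e+00 -2.26793582e-02]
```

View pics/c2.png

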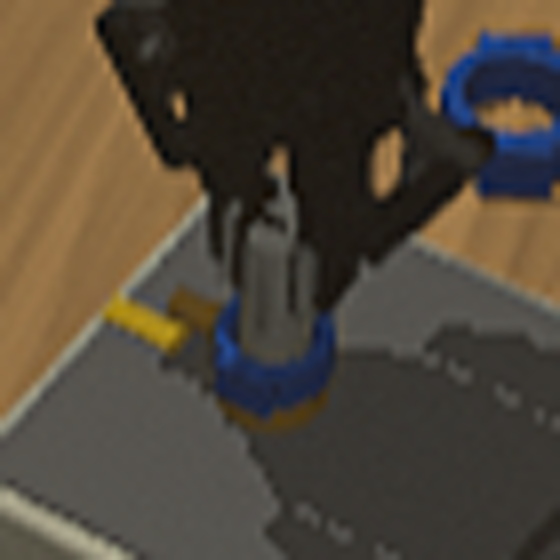

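The collar is still on its sleeve and the pinch is square (20 mm). I'll release, back away and check the flat.

Call:
jog_arm(deltas=[0, 0, 0, 0, 0, 0, 0.3, 0, 0, 0, 0, 0, 0, 0.5, 0, 0, 0, 0, 0, 0, 0.7, 0, 0, 0, 0, 0, 0, 0.7, 0, 0, 0, 0, 0, 30, 1, 0, 0, 0, 0, 0, 70, 1, 0, 0, -8, 0, 40, 110, 1, 0, 0, -16, 0, 80, 110, 1, 0, 0, -24, 0, 120, 110, 1, 0, 0, -32, 0, 160, 110, 1, 0, 0, -40, 0, 200, 110, 1, 0, 0, -48, 0, 240, 110, 1, 0, 0, -56, 0, 240, 110, 1, 0, 0, -64, 0, 240, 110, 1, 0, 0, -72, 0, 240, 110, 1, 0, 0, -80, 0, 240, 110, 1, 0, 0, -86, 0, 240, 110, 1, 0, 0, -86, 0, 240, 110, 1])

```text
clock: 8.05
position: [0.5572, 0.1865, 0.2411]
ee_rot: [0.0, 0.998, -0.063, -0.0]
contact_force: [-0.1, 0.3, 0.3]
width: 0.0855
gripper_force: 0.0
```

```bash
python3 - <<'E'
from h import *
s=manip.get_state();q=s['ee_rot'];print(s['position'],np.degrees(2*np.arctan2(q[2],q[1]))-90)
T=np.mean([grab('top').astype(float) for _ in range(4)],0).astype(np.uint8);S=np.mean([grab('side').astype(float) for _ in range(4)],0).astype(np.uint8)
cv2.imwrite('pics/T3.png',T);cv2.imwrite('pics/S3.png',S)
a=cv2.resize(T[200:240,275:315],(400,400),interpolation=cv2.INTER_CUBIC)
b=cv2.resize(S[185:225,280:320],(400,400),interpolation=cv2.INTER_CUBIC)
cv2.imwrite('pics/c3.png',np.hstack([a,b]))
# predicted points: axis top, line end at 8.5 mm toward -11.3, mark
y=np.radians(-11.3);X=np.array([np.cos(y),np.sin(y),0]);o=np.array([.5595,-.0538,0]);Z=np.array([0,0,1])
for n,o2 in(('top',(275,200)),('side',(280,185))): print(n,((proj(n,[o+.15*Z,o+.15*Z+.0085*X,o+.07*Z+.055*X,o+.097*Z+.03*X])-o2+.5)*10-.5).round().tolist())
E
```

```text
[0.55715226 0.1864916  0.24105361] -97.27149632540547
top [[205.0, 215.0], [211.0, 187.0], [221.0, 73.0], [212.0, 140.0]]
side [[258.0, 135.0], [230.0, 121.0], [75.0, 251.0], [155.0, 224.0]]
```

View pics/c3.png

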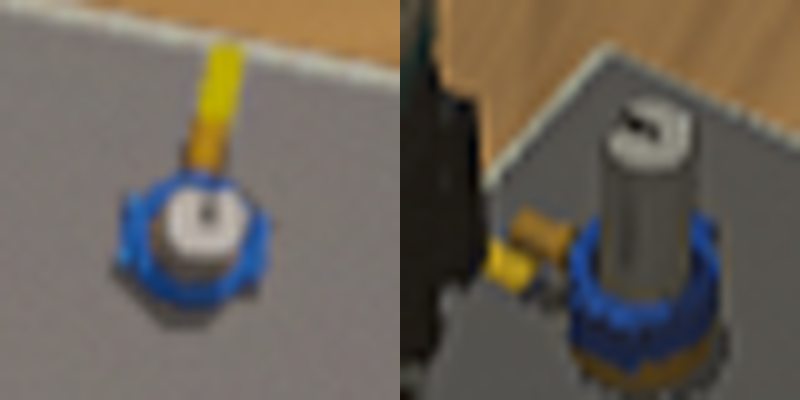

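The flat line points at the yellow mark in both views: top crop (208,213), pointing up the mark; side crop (640,125), pointing left. The screw is about 4° to the +y side. Next I'll take the collar by its cheeks.

Call:
jog_arm(deltas=[0, 0, 0, 2, -40, 0, 1, 0, 0, 0, 2, -80, 0, 1, 0, 0, 0, 2, -120, 0, 1, 0, 0, 0, 2, -160, 0, 1, 0, 0, 0, 2, -200, 0, 1, 0, 0, 0, 2.3, -230, 0, 1, 0, 0, 0, 2.3, -240.3, 0, 1, 0, 0, 0, 2.3, -240.3, -20, 1, 0, 0, 0, 2.3, -240.3, -50, 1, 0, 0, 0, 2.3, -240.3, -80, 1, 0, 0, 0, 2.3, -240.3, -110, 1, 0, 0, 0, 2.3, -240.3, -130, 1, 0, 0, 0, 2.3, -240.3, -140, 1, 0, 0, 0, 2.3, -240.3, -145, 1, 0, 0, 0, 2.3, -240.3, -149, 1, 0, 0, 0, 2.3, -240.3, -149, 0.8], grip_force=20)

```text
clock: 10.05
position: [0.56, -0.0536, 0.0928]
ee_rot: [0.0, 0.998, -0.063, 0.0]
contact_force: [0.9, -0.1, 0.1]
width: 0.0735
gripper_force: 0.0
```

Call:
jog_arm(deltas=[0, 0, 0, 0, 0, 0, 0.65, 0, 0, 0, 0, 0, 0, 0.55, 0, 0, 0, 0, 0, 0, 0.45, 0, 0, 0, 0, 0, 0, 0.4, 0, 0, 0, 0, 0, 0, 0.4, 0, 0, 0, 0, 0, 0, 0.4])

```text
clock: 10.65
position: [0.5601, -0.0539, 0.0933]
ee_rot: [0.0, 0.998, -0.064, 0.001]
contact_force: [-0.2, -0.4, 5.2]
width: 0.0435
gripper_force: 21.2
```

```bash
python3 - <<'E'
from h import *
s=manip.get_state();q=s['ee_rot'];print(s['position'],np.degrees(2*np.arctan2(q[2],q[1]))-90,s['contact_force'],s['moment'],s['width'],s['gripper_force'])
E
```

```text
[ 0.56014745 -0.05386864  0.09325673] -97.29275435219287 [-0.24856568 -0.38078521  5.21235242] [0.07095417 0.09353701 0.00417739] 0.04347206260081989 21.188672482967377
```

Call:
jog_arm(deltas=[0, 0, 0, 0, 0, 0, 0.4, 0, 0, 0, 0, 0, 0, 0.4, 0, 0, 0, 0, 0, 2, 0.4, 0, 0, -1, 0, 0, 4, 0.4, 0, 0, -2, 0, 0, 7, 0.4, 0, 0, -3, 0, 0, 10, 0.4, 0, 0, -4, -0.3, 0, 14, 0.4, 0, 0, -4, -0.5, 0, 18, 0.4, 0, 0, -4, -0.5, 0, 22, 0.4, 0, 0, -4, -0.5, 0, 26, 0.4, 0, 0, -4, -0.5, 0, 30, 0.4, 0, 0, -4, -0.5, 0, 34, 0.4, 0, 0, -4, -0.5, 0, 37, 0.4, 0, 0, -4, -0.5, 0, 39.5, 0.4, 0, 0, -4, -0.5, 0, 39.5, 0.4, 0, 0, -4, -0.5, 0, 39.5, 0.4], grip_force=40)

```text
clock: 12.25
position: [0.559, -0.0537, 0.1318]
ee_rot: [0.0, 0.995, -0.098, -0.0]
contact_force: [0.3, 0.5, -1.8]
width: 0.0435
gripper_force: 40.8
```

```bash
python3 - <<'E'
from h import *
s=manip.get_state();q=s['ee_rot'];print(s['position'],q,np.degrees(2*np.arctan2(q[2],q[1]))-90,s['contact_force'],s['moment'],s['width'],s['gripper_force'])
S=np.mean([grab('side').astype(float) for _ in range(4)],0).astype(np.uint8);cv2.imwrite('pics/S4.png',S)
T=grab('top')
b=cv2.resize(S[180:225,275:325],(500,450),interpolation=cv2.INTER_CUBIC)
cv2.imwrite('pics/c4.png',b)
y=np.radians(-11.3);X=np.array([np.cos(y),np.sin(y),0]);o=np.array([.5595,-.0538,0]);Z=np.array([0,0,1])
print(((proj('side',[o+.15*Z,o+.15*Z+.0085*X,o+.07*Z+.055*X,o+.13*Z+.022*X,o+.13*Z+.038*X,o+.136*Z+.038*X,o+.124*Z+.038*X,o+.136*Z+.022*X])-(275,180)+.5)*10-.5).round().tolist())
E
```

```text
[ 0.55902589 -0.05372451  0.1317906 ] [ 3.07409967e-05  9.95150460e-01 -9.83644108e-02 -6.13528445e-05] -101.28998752942884 [ 0.32250703  0.45807781 -1.80780989] [ 0.03467837 -0.06566208  0.03329347] 0.04346432545102553 40.806816816329956
[[308.0, 185.0], [280.0, 171.0], [125.0, 301.0], [233.0, 202.0], [181.0, 176.0], [182.0, 161.0], [181.0, 192.0], [234.0, 186.0]]
```

View pics/c4.png

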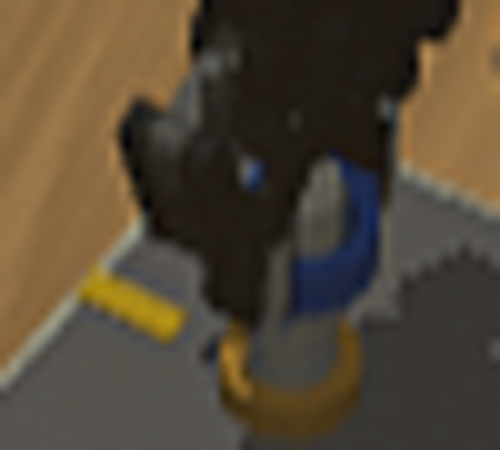

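The collar is off the sleeve; its lower edge is near (330,310) in the crop and it looks level. The screw is hidden by the finger. I'll correct the lift by +0.5 mm and check the height from the lower blue edge against the initial picture.

Call:
jog_arm(deltas=[0, 0, 0, 0.3, 0, 0.5, 0.4, 0, 0, 0, 0.3, 0, 0.5, 0.4, 0, 0, 0, 0.3, 0, 0.5, 0.4])

```text
clock: 12.8
position: [0.5594, -0.0537, 0.1323]
ee_rot: [0.0, 0.995, -0.098, -0.0]
contact_force: [0.2, 0.1, -1.8]
width: 0.0434
gripper_force: 40.8
```

```bash
python3 - <<'E'
from h import *
S1=np.mean([grab('side').astype(float) for _ in range(6)],0).astype(np.uint8);S0=cv2.imread('pics/S3.png')
s=manip.get_state();print(s['position'],s['contact_force'],s['width'])
o=np.array([.5595,-.0538,0]);th=np.linspace(0,2*np.pi,721)
def edges(im,x,y0,y1):
    # lower & upper edges of blue-dominance along columns (subpixel)
    c=im[y0:y1,x].astype(float);b=c[:,0]-c[:,2]
    return b.round().astype(int)
def pred(z,x,low=True,r=.020):
    p=proj('side',np.c_[o[0]+r*np.cos(th),o[1]+r*np.sin(th),0*th+z]);m=abs(p[:,0]-x)<.3
    return p[m,1].max() if low else p[m,1].min()
def low(b,y0):
    t=b.max()/2;i=np.nonzero(b>t)[0].max();return y0+i+(b[i]-t)/(b[i]-b[i+1])
for x in range(304,313):
    b0=edges(S0,x,200,226);b1=edges(S1,x,192,222)
    print(x,'init',round(low(b0,200),2),round(pred(.082,x),2),'now',round(low(b1,192),2),round(pred(.121,x),2),'px/mm',round(pred(.120,x)-pred(.121,x),2))
E
```

```text
[ 0.55936967 -0.05375834  0.1323262 ] [ 0.46273296 -0.18627297 -1.68536157] 0.0433171511764554
304 init 217.21 221.28 now 210.86 211.48 px/mm 0.26
305 init 217.41 221.29 now 210.41 211.52 px/mm 0.26
306 init 217.0 221.24 now 210.45 211.51 px/mm 0.26
307 init 219.39 221.07 now 210.04 211.4 px/mm 0.26
308 init 218.55 220.8 now 210.02 211.2 px/mm 0.26
309 init 214.4 220.39 now 209.34 210.88 px/mm 0.23
310 init 213.08 219.8 now 208.18 210.4 px/mm 0.26
311 init 212.63 218.89 now 207.5 209.73 px/mm 0.26Traceback (most recent call last):
  File "<stdin>", line 16, in <module>
  File "<stdin>", line 13, in low
    return umr_maximum(a, axis, None, out, keepdims, initial, where)
ValueError: zero-size array to reduction operation maximum which has no identity
```

```bash
python3 - <<'E'
from h import *
S1=np.mean([grab('side').astype(float) for _ in range(6)],0);S0=cv2.imread('pics/S3.png').astype(float);cv2.imwrite('pics/S5.png',S1)
for x in(305,306,307,308):
    for im,y0,y1 in((S0,212,224),(S1,203,215)):
        print(x,y0,(im[y0:y1,x,0]-im[y0:y1,x,2]).round().astype(int).tolist())
E
```

```text
305 212 [-9, -11, -20, 48, 88, 53, 31, 37, 32, -21, -59, -40]
305 203 [-11, -15, 16, 54, 42, 34, 35, 42, 6, -13, -10, -9]
306 212 [-10, -13, -1, 71, 82, 41, 32, 39, 18, -32, -53, -31]
306 203 [-11, -16, 13, 51, 40, 33, 34, 41, 8, -13, -9, -9]
307 212 [-12, -16, -2, 34, 39, 30, 33, 41, -12, -56, -52, -23]
307 203 [-13, 0, 37, 50, 38, 32, 34, 24, -1, -10, -7, -5]
308 212 [-10, 8, 35, 50, 39, 32, 36, 16, -30, -53, -38, -13]
308 203 [-18, -2, 36, 42, 31, 32, 35, 25, 2, -15, -20, -18][ WARN:0@2.220] global loadsave.cpp:1063 imwrite_ Unsupported depth image for selected encoder is fallbacked to CV_8U.
```

The collar's lower edge agrees with a 39 mm rise in the picture (within about 0.2 px of the starting offset) and with the measured tool height. Side forces are near zero. Handing in.

```bash
python3 -c "
from rig import manip
print(manip.sign_off())"
```

```text
the job is handed in; nothing more can be done
None
```

I turned the shaft until its flat faced the yellow mark, then raised the blue collar 39 mm to half the flat's height with the screw at the flat's angle, and handed it in still gripped; the fingers hid the screw and flat at the end, so their final alignment rests on the arm's readings.

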